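# Gauge a rubber mould in the taper slot and file it by thickness

## Robot

A 6-joint arm with a two-finger parallel gripper is mounted at the origin on a cart in front of the work surface, level with it; the furniture and walls round the work are solid. World frame = base frame: x ahead of the robot, y to its left, z up, the work surface at z = 0. Lengths are in m, angles in degrees, forces in N, time in s.
With the tool pointing down it reaches from about 0.325 to 0.75 m from the base axis. Payload 7.6 kg.
Tool frame: the origin (TCP) lies at the very end of the fingers, on their centre line; the grasp point (between the pads) lies 19 mm behind it (ctrl.grip_point_offset is the distance from the TCP to the grasp point, in m); z points along the fingers, y is the direction in which the jaws open and shut (so a half turn about z gives the same grasp; the last joint's range is limited). The gripper opens to 85 mm and grips with 20 to 120 N. Pads are 22 mm wide; open, the fingers measure 114 mm over their backs; the gripper's body (76 mm by 85 mm) begins 54 mm behind the grasp point. The pads swing forward as they close: fully open they stand 13 mm farther back than shut.
Start: joints at [-73.47, 2.991, 80.254, -0, 96.75, -4.028], TCP at [0.184, -0.492, 0.231] pointing down, gripper open.
Joint ranges: [-166.34, 166.34], [-52.06, 124.39], [6.96, 135.62], [-60.46, 240.46], [14.63, 156.25], [-167.68, 167.68]. Speed limits (degrees/s): [147.25, 147.25, 172.46, 180, 180, 180].

## Interface

Orientations are given as a 3x3 rotation matrix whose columns are the frame's x, y, z axes.
In Python, from workcell import ctrl, cams, sign_off gives the robot as it stands. The module is installed in compiled form; this text tells all that it offers.
- The arm moves only by the tool step_arm, never from a script. Its argument "series" is a list of rows, each an object of numbers: "tx", "ty", "tz": the shift along the tool's x, y, z in mm; "spin": the turn about the tool's z in rad; "jaw": the gripper's target within -1 to 1 (shut at 1, half-way at 0, fully open at -1). In form: [{"tx": .., "ty": .., "tz": .., "spin": .., "jaw": ..}, ...]. A call has 1 to 12 rows; each row is the pose to reach, as a shift and turn from the pose commanded when the call began, along the tool's axes at that moment; what a row does not reach only later rows make up. A row lasts 1/8 s, in which the tool goes at most 62.5 mm and 10.7 degrees, less where a joint would pass 70% of its speed; a pose out of reach is approached as far as the arm can. A call with a gripper value outside its range is refused whole. The fingers move at their own pace and stop on an object; "squeeze" is the grip in N (left out, the last holds). Time passes only in rows, so rows that repeat a pose let the fingers close. It gives the time, the measured TCP pose, the force and the opening at its end, in the units of the state.
- ctrl.state(): the state, without advancing time (a new reading comes with each control period).
- cams.get_image(name): name is "scene" or "top" or "wrist"; returns the picture (400x640x3 uint8, red, green, blue); there is no depth.
- cams.camera_model(name): a dict with "K" (3x3 intrinsics, pixels), "position" and "rotation" of the camera in the world; the wrist camera has in their place "hand_eye" (4x4, takes a point from camera to tool coordinates, whose origin is the TCP and whose axes are the flange's). Camera axes: x right, y up, looking along -z (the intrinsics and any distortion apply to the point x, -y, -z); pixel columns grow to the right and rows downward; lengths in m; the calibration is good to about 2 mm. A picture is of the moment at which its call begins: read the wrist's pose just before it. camera_model takes no time and is no camera call.
- sign_off(): hands the job in, once; it reports no verdict.
The state is a dict: "time_s": time; "qpos": joint angles; "dq": joint speeds; "joint_efforts": joint torques, N m; "position": TCP position; "eef_rot": TCP orientation; "contact_force": force on the tool from outside, world axes, zero at the start; "torque": the same for the moment, N m; "finger_gap": opening from 0.0 (shut) to 1.0 (fully open).
Only numpy, scipy, OpenCV 4.12 (cv2) and the standard library are available. Lean on these libraries where they do the work, as an engineer would, in place of code of your own. Each camera call takes 0.05 s, during which the arm holds its last target. There are 200 camera calls.

## Task

Take the rubber mould that stands by itself just left of the air slide (not the waiting pair further left), set it down on its edge in the wide mouth of the taper gauge, short of the inclined bar, lay it flush along the straight fence and slide it down the slot until it wedges; push gently, so that the rubber is not crushed. Read the dimples of the zone on the inclined bar where its leading end has stopped, then stand the mould on edge in the rack bay with the same number of dimples. Leave the other moulds, the talc pot and the tweezers where they are.

Things in the scene. Friction and masses are not known exactly. Their poses are not given: they have to be found in the camera images.
- mould_a: pink rubber mould standing on its long edge: 80 mm long (x axis, level), about 58 mm high as it stands (y axis, up), 23 to 31 mm thick (z axis, level), 0.13 kg. Three look-alikes: one thin, one medium, one thick, and it is not known which is which; origin in the middle of one broad face
- mould_a_mid (a point): middle of mould_a; axes as the mould (x along its 80 mm length, y up, z through its thickness)
- mould_b: pink rubber mould standing on its long edge: 80 mm long (x axis, level), about 58 mm high as it stands (y axis, up), 23 to 31 mm thick (z axis, level), 0.13 kg. Three look-alikes: one thin, one medium, one thick, and it is not known which is which; origin in the middle of one broad face
- mould_b_mid (a point): middle of mould_b; axes as the mould (x along its 80 mm length, y up, z through its thickness)
- mould_c: pink rubber mould standing on its long edge: 80 mm long (x axis, level), about 58 mm high as it stands (y axis, up), 23 to 31 mm thick (z axis, level), 0.13 kg. Three look-alikes: one thin, one medium, one thick, and it is not known which is which; origin in the middle of one broad face
- mould_c_mid (a point): middle of mould_c; axes as the mould (x along its 80 mm length, y up, z through its thickness)
- gauge: taper gauge fixed on the bench: aluminium plate 190 x 100 x 8 mm on 5 mm feet, on it a straight steel fence and an inclined steel bar, both 20 mm high (tops at z = 33 mm). Origin on the bench under the plate (plate y = -46 to 54 mm); x runs along the slot from the wide mouth to the narrow end, z up. A push of 5 to 15 N wedges a mould and friction then holds it; draw it back or lift it out
- gauge_slot (a point): on the slot floor (13 mm above the bench) at the foot of the fence face, gauge x = 0, y = -20 mm; axes as the gauge. The fence face looks to +y and runs straight from x = -93 to 93 mm. On the +y side the plate is open up to x = -15 mm; there a short flared lead-in guides into the inclined bar, which begins at x = 0
- gauge_scale (a point): top of the inclined bar, gauge x = 48 mm, z = 33 mm, gap 27 mm; axes as the gauge. Gap fence to bar = 35 mm - x/6 (35 at x = 0, 20 at x = 90). Long engraved lines at x = 12, 36, 60, 84 mm part three zones with dimples: three (x 12-36, thick), two (36-60, medium), one (60-84, thin). The leading end of the wedged mould stops in the zone of its class
- rack: plywood sorting rack, fixed, 126 x 168 x 28 mm: three open bays side by side along y, each 100 mm long (x) and 48 mm wide (y), floor 6 mm above the bench, walls up to 28 mm. Origin under the middle of the bays. A 20 mm rail along the -x side has one, two or three dimples before each bay, from +y (left) to -y: thin, medium, thick
- bay_one (a point): middle of the floor of the bay with one dimple, thin moulds; axes as the rack
- bay_two (a point): middle of the floor of the bay with two dimples, medium moulds; axes as the rack
- bay_three (a point): middle of the floor of the bay with three dimples, thick moulds; axes as the rack
- talc_pot: white plastic pot of talc, open, 71 mm wide, 45 mm high; origin under its centre; a bystander, to be left alone
- tweezers: steel tweezers, 122 mm long, lying flat; origin under the middle; a bystander, to be left alone
Things that resemble listed ones, but are neither listed nor needed, are in the scene too. Leave any turquoise look-alike of the mould_b alone.

How it is judged (in metres and radians):
On the way, in this order (a step that is already met when the one before it is completed fails the run):
1. the mould stands on edge on the slot floor in the wide mouth of the gauge, along the fence, still clear of the taper (((x of mould_a_mid in the frame of gauge between -0.09 and -0.028 m and z of mould_a_mid in the frame of gauge between 0.03742 and 0.04542 m and angle between the x axis of mould_a_mid and the x axis of gauge, either way round below 0.12 rad and y of mould_a_mid in the frame of gauge between -0.02 and 0.02 m) or (x of mould_b_mid in the frame of gauge between -0.09 and -0.028 m and z of mould_b_mid in the frame of gauge between 0.03865 and 0.04665 m and angle between the x axis of mould_b_mid and the x axis of gauge, either way round below 0.12 rad and y of mould_b_mid in the frame of gauge between -0.02 and 0.02 m) or (x of mould_c_mid in the frame of gauge between -0.09 and -0.028 m and z of mould_c_mid in the frame of gauge between 0.03762 and 0.04562 m and angle between the x axis of mould_c_mid and the x axis of gauge, either way round below 0.12 rad and y of mould_c_mid in the frame of gauge between -0.02 and 0.02 m))), for 0.2 s.
2. it has been slid along the fence until it is wedged between fence and inclined bar, flush with the fence and at rest (((x of mould_a_mid in the frame of gauge between 0.0284 and 0.0414 m and z of mould_a_mid in the frame of gauge between 0.03742 and 0.04542 m and angle between the x axis of mould_a_mid and the x axis of gauge, either way round below 0.06 rad and y of mould_a_mid in the frame of gauge between -0.02 and 0.02 m and linear speed of mould_a below 0.01 m/s and contact force between mould_a and gauge above 3 N) or (x of mould_b_mid in the frame of gauge between 0.005 and 0.018 m and z of mould_b_mid in the frame of gauge between 0.03865 and 0.04665 m and angle between the x axis of mould_b_mid and the x axis of gauge, either way round below 0.06 rad and y of mould_b_mid in the frame of gauge between -0.02 and 0.02 m and linear speed of mould_b below 0.01 m/s and contact force between mould_b and gauge above 3 N) or (x of mould_c_mid in the frame of gauge between -0.0196 and -0.0066 m and z of mould_c_mid in the frame of gauge between 0.03762 and 0.04562 m and angle between the x axis of mould_c_mid and the x axis of gauge, either way round below 0.06 rad and y of mould_c_mid in the frame of gauge between -0.02 and 0.02 m and linear speed of mould_c below 0.01 m/s and contact force between mould_c and gauge above 3 N))), for 0.3 s.
At the end, for the whole second after the job is handed in: The gauged mould stands upright (within 0.2 rad) at rest on the floor of the bay of its own thickness class, its middle within 14 mm of the bay's middle each way; the two waiting moulds have moved less than 20 mm from where they stood, left of the slide (((x of mould_a_mid in the frame of bay_one between -0.014 and 0.014 m and y of mould_a_mid in the frame of bay_one between -0.014 and 0.014 m and z of mould_a_mid in the frame of bay_one between 0.02342 and 0.03442 m and angle between mould_a_mid's own y axis and vertical below 0.2 rad and linear speed of mould_a below 0.02 m/s and distance of each of mould_b_mid, mould_c_mid from where it was at the start of the episode below 0.02 m and world y of each of mould_b_mid, mould_c_mid above 0.21 m) or (x of mould_b_mid in the frame of bay_two between -0.014 and 0.014 m and y of mould_b_mid in the frame of bay_two between -0.014 and 0.014 m and z of mould_b_mid in the frame of bay_two between 0.02465 and 0.03565 m and angle between mould_b_mid's own y axis and vertical below 0.2 rad and linear speed of mould_b below 0.02 m/s and distance of each of mould_a_mid, mould_c_mid from where it was at the start of the episode below 0.02 m and world y of each of mould_a_mid, mould_c_mid above 0.21 m) or (x of mould_c_mid in the frame of bay_three between -0.014 and 0.014 m and y of mould_c_mid in the frame of bay_three between -0.014 and 0.014 m and z of mould_c_mid in the frame of bay_three between 0.02362 and 0.03462 m and angle between mould_c_mid's own y axis and vertical below 0.2 rad and linear speed of mould_c below 0.02 m/s and distance of each of mould_a_mid, mould_b_mid from where it was at the start of the episode below 0.02 m and world y of each of mould_a_mid, mould_b_mid above 0.21 m))); the robot touches nothing.
It fails at once if a mould is pressed on the gauge with more than 50 N (contact force between any of mould_a, mould_b, mould_c and gauge above 50 N).
It fails at once if a bystander is pushed 20 mm or more (distance of any of talc_pot, tweezers from where it was at the start of the episode above 0.02 m).
It also fails if it takes over 72 s, if anything falls off the work surface, if the arm or the gripper's body presses on something with over 40 N, if the wrist force passes 120 N, or if a joint passes its speed limit or range.

## Working session

There is one attempt and no reset: what is moved stays moved. The work goes in short steps, Python scripts to look and compute and a tool call to move; the robot and the scene stay as the last step left them, time stands still between calls to the robot, and variables do not carry over. Pictures are saved under pics/ and viewed, about 8 in all and at most 12, crops included, and the job is handed in when it is done.

Besides the shell and the picture viewer there is one more tool, called after ">>>" as name([rows], argument=value, ...), one row to a line, values as JSON. step_arm: Moves the arm, as the interface text tells. Its arguments: {"type":"object","properties":{"series":{"type":"array","items":{"type":"object","properties":{"tx":{"type":"number"},"ty":{"type":"number"},"tz":{"type":"number"},"spin":{"type":"number"},"jaw":{"type":"number"}}}},"squeeze":{"type":"number"}},"required":["series"]}

```bash
mkdir -p pics; cat > h.py <<'E'
import numpy as np, cv2
from workcell import ctrl, cams
def save(n,im): cv2.imwrite('pics/'+n+'.png',im[:,:,::-1])
def cam(n,st=None):
    m=cams.camera_model(n);K=np.array(m['K'])
    if 'hand_eye' in m:
        T=np.eye(4);T[:3,:3]=st['eef_rot'];T[:3,3]=st['position'];T=T@np.array(m['hand_eye']);R,p=T[:3,:3],T[:3,3]
    else: R,p=np.array(m['rotation']),np.array(m['position'])
    return K,R,p,m.get('distortion')
def ray(uv,c):
    K,R,p,_=c
    q=np.linalg.solve(K,np.array([uv[0],uv[1],1.]));d=R@np.array([q[0],-q[1],-q[2]]);return p,d
def onz(uv,z,c):
    p,d=ray(uv,c);return p+d*(z-p[2])/d[2]
def proj(P,c):
    K,R,p,_=c
    q=R.T@(np.array(P)-p);q=K@np.array([q[0],-q[1],-q[2]]);return q[:2]/q[2]
E
python3 - <<'E'
from h import *
for n in('scene','top'):
    save(n+'0',cams.get_image(n)); print(n,{k:(np.round(v,3).tolist() if not isinstance(v,str) else v) for k,v in cams.camera_model(n).items()})
print(cams.camera_model('wrist').keys(), np.round(cams.camera_model('wrist')['hand_eye'],3).tolist())
print(ctrl.state())
E
```

```text
scene {'K': [[383.564, 0.0, 321.695], [0.0, 383.564, 196.077], [0.0, 0.0, 1.0]], 'position': [0.089, 0.563, 0.727], 'rotation': [[-0.817, 0.387, -0.426], [-0.576, -0.54, 0.613], [0.007, 0.747, 0.665]]}
top {'K': [[394.98, 0.0, 319.938], [0.0, 394.98, 201.751], [0.0, 0.0, 1.0]], 'position': [0.494, -0.046, 1.246], 'rotation': [[0.008, 0.999, -0.033], [-1.0, 0.009, 0.013], [0.013, 0.033, 0.999]]}
dict_keys(['K', 'hand_eye']) [[0.0, 0.965, 0.261, 0.066], [1.0, -0.0, 0.0, -0.0], [0.0, 0.261, -0.965, -0.143], [0.0, 0.0, 0.0, 1.0]]
{'time_s': 0.1, 'qpos': array([-7.34715812e+01,  3.02255050e+00,  8.03061402e+01,  4.92763370e-05,
        9.67488794e+01, -4.02702434e+00]), 'dq': array([-0.01373622, -0.08132429, -0.20302988,  0.03459802, -0.00696543,
        0.01093778]), 'joint_efforts': array([ 2.12841274e-03, -3.82581568e+01, -3.60984421e+01,  1.72204693e-05,
        4.77351437e-03,  1.98793975e-05]), 'position': array([ 0.18428974, -0.49131422,  0.23057568]), 'eef_rot': array([[ 9.36332850e-01,  3.51113437e-01, -3.84340189e-04],
       [ 3.51113634e-01, -9.36331955e-01,  1.29815352e-03],
       [ 9.59291436e-05, -1.35045087e-03, -9.99999084e-01]]), 'contact_force': array([-0.07978658,  0.54003506, -0.20065605]), 'torque': array([ 0.02554003,  0.00517128, -0.00530767]), 'finger_gap': 0.9991650270308055}
```

View pics/top0.png

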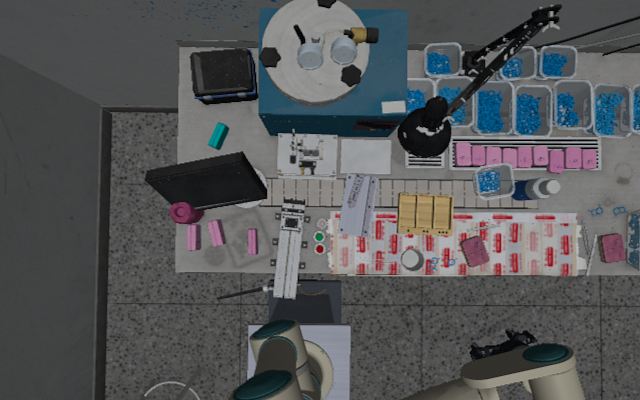

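View pics/scene0.png

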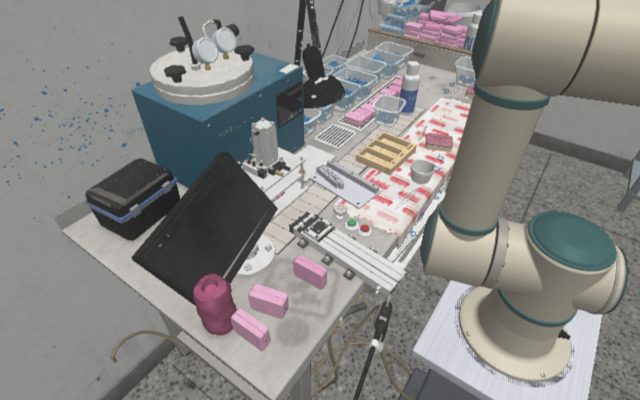

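Three pink moulds stand at top-view px (193,237), (215,233) and (252,242). The last one stands alone, just left of the air slide at (289,245), so it fits. The turquoise look-alike is at (218,135). I'll confirm with one enlarged crop.

```bash
python3 - <<'E'
from h import *
im=cams.get_image('top');c=cam('top')
a=cv2.resize(im[165:265,170:310],None,fx=5,fy=5,interpolation=cv2.INTER_CUBIC)[:,:700]
a=cv2.resize(im[215:265,175:315],None,fx=5,fy=5,interpolation=cv2.INTER_CUBIC)
b=cv2.resize(im[165:240,330:470],None,fx=5,fy=5,interpolation=cv2.INTER_CUBIC)
save('crop1',np.vstack([b[:350],a])[:600])
h=cv2.cvtColor(im,cv2.COLOR_RGB2HSV)
m=cv2.inRange(h,(150,50,90),(179,255,255));m[:200]=0;m[:,:180]=0;m[:,290:]=0
for k in cv2.findContours(m,0,2)[0]:
    if cv2.contourArea(k)>60:
        r=cv2.minAreaRect(k);bx=cv2.boxPoints(r);print(r,[np.round(onz(p,.058,c)[:2],3).tolist() for p in bx],np.round(onz(r[0],.058,c),3))
for uv in [(345,175),(378,180),(340,234),(370,238),(398,194),(453,194),(453,235),(398,235)]: print(uv,np.round(onz(uv,.02,c),3))
E
```

```text
((251.5, 241.5), (25.0, 7.0), 90.0) [[0.449, 0.153], [0.45, 0.132], [0.375, 0.131], [0.375, 0.152]] [0.412 0.142 0.058]
((191.5, 237.5), (25.0, 9.0), 90.0) [[0.46, 0.335], [0.46, 0.308], [0.386, 0.307], [0.386, 0.333]] [0.423 0.321 0.058]
((214.8823699951172, 233.02944946289062), (25.70877456665039, 10.429031372070312), 75.96376037597656) [[0.47, 0.276], [0.478, 0.246], [0.403, 0.226], [0.396, 0.256]] [0.437 0.251 0.058]
((185.5, 212.0), (20.0, 11.0), 90.0) [[0.529, 0.357], [0.529, 0.324], [0.469, 0.323], [0.469, 0.356]] [0.499 0.34  0.058]
(345, 175) [ 0.618 -0.14   0.02 ]
(378, 180) [ 0.604 -0.243  0.02 ]
(340, 234) [ 0.435 -0.125  0.02 ]
(370, 238) [ 0.423 -0.219  0.02 ]
(398, 194) [ 0.56  -0.305  0.02 ]
(453, 194) [ 0.562 -0.478  0.02 ]
(453, 235) [ 0.434 -0.477  0.02 ]
(398, 235) [ 0.433 -0.306  0.02 ]
```

View pics/crop1.png

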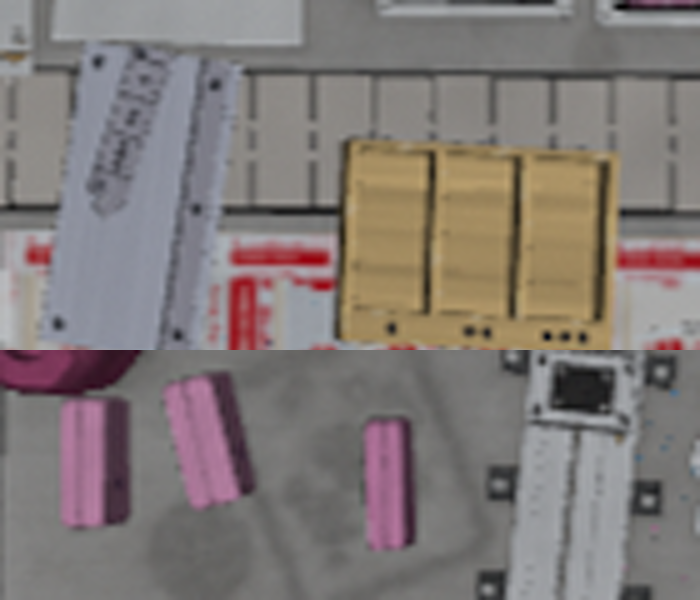

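Confirmed: the lone mould (crop px 388,483) stands just left of the slide. The gauge mouth is at its near end, with the fence on the -y side. The rack dimples read 1, 2, 3 from left to right. Next I'll take a wrist view over the gauge and rack.

>>> step_arm([
  {"tx":410,"ty":-80,"tz":-100,"spin":0.36,"jaw":-1},
  {"tx":410,"ty":-80,"tz":-100,"spin":0.36,"jaw":-1},
  {"tx":410,"ty":-80,"tz":-100,"spin":0.36,"jaw":-1},
  {"tx":410,"ty":-80,"tz":-100,"spin":0.36,"jaw":-1},
  {"tx":410,"ty":-80,"tz":-100,"spin":0.36,"jaw":-1},
  {"tx":410,"ty":-80,"tz":-100,"spin":0.36,"jaw":-1},
  {"tx":410,"ty":-80,"tz":-100,"spin":0.36,"jaw":-1},
  {"tx":410,"ty":-80,"tz":-100,"spin":0.36,"jaw":-1},
  {"tx":410,"ty":-80,"tz":-100,"spin":0.36,"jaw":-1},
  {"tx":410,"ty":-80,"tz":-100,"spin":0.36,"jaw":-1},
])

```text
time_s: 1.4
position: [0.5392, -0.2736, 0.3311]
eef_rot: [[1.0, -0.003, -0.001], [-0.003, -1.0, 0.0], [-0.001, -0.0, -1.0]]
contact_force: [-0.0, -0.1, 0.9]
finger_gap: 0.998
```

```bash
python3 - <<'E'
from h import *
import pickle
s=ctrl.state();im=cams.get_image('wrist');save('w1',im);pickle.dump((s,im),open('w1.pkl','wb'));print(s['time_s'],s['position'],s['eef_rot'].round(3).tolist(),cams.camera_model('wrist')['K'])
E
```

```text
1.4 [ 0.53915888 -0.27363145  0.33107499] [[1.0, -0.003, -0.001], [-0.003, -1.0, 0.0], [-0.001, -0.0, -1.0]] [[294.82939677   0.         318.28305554]
 [  0.         294.82939677 204.64962127]
 [  0.           0.           1.        ]]
```

View pics/w1.png

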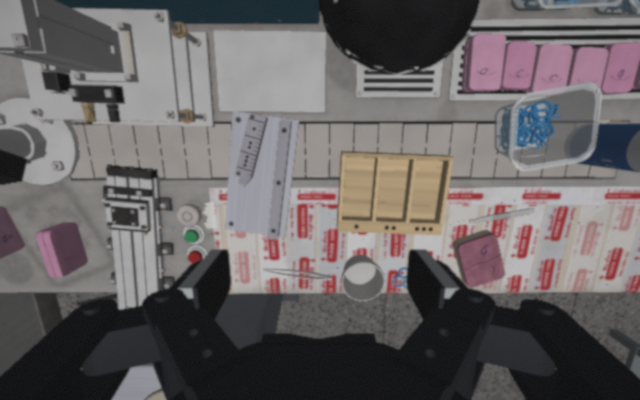

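>>> step_arm([
  {"tx":-35,"ty":0,"tz":150,"spin":0},
  {"tx":-35,"ty":0,"tz":150,"spin":0},
  {"tx":-35,"ty":0,"tz":150,"spin":0},
  {"tx":-35,"ty":0,"tz":150,"spin":0},
  {"tx":-35,"ty":0,"tz":150,"spin":0},
])

```text
invalid input
```

```bash
python3 - <<'E'
from h import *
import pickle
s=ctrl.state();im=cams.get_image('wrist');save('w2',im);pickle.dump((s,im),open('w2.pkl','wb'));print(s['time_s'],s['position'])
c=cam('wrist',s);print(c[2])
a=[proj(p,c) for p in [(.62,-.1,.02),(.4,-.5,.02)]];print(a)
x0,y0=int(a[0][0])-5,int(a[0][1])-5;print(x0,y0)
save('w2c',cv2.resize(im[y0:y0+260,x0:x0+400],None,fx=2,fy=2,interpolation=cv2.INTER_CUBIC))
E
```

```text
1.45 [ 0.53913982 -0.27366928  0.33120839]
[ 0.60509118 -0.27386216  0.47371285]
[array([200.18690921, 114.57278339]), array([454.31892938, 251.80186673])]
195 109
```

View pics/w2c.png

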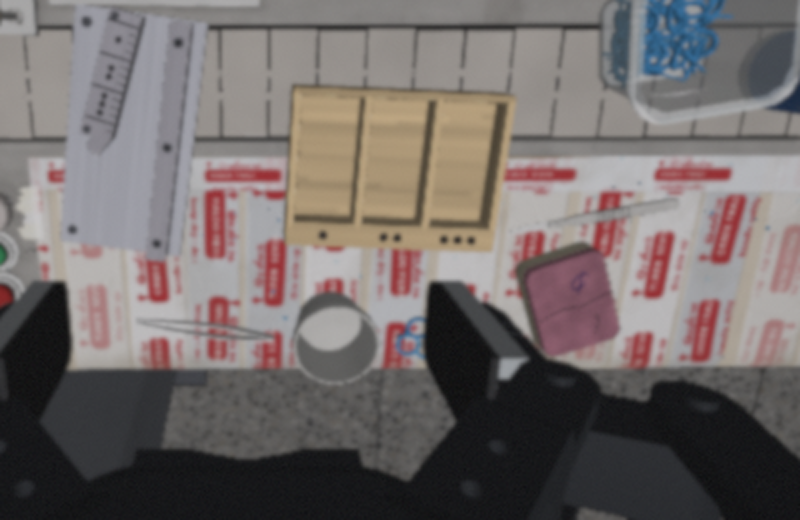

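The row without "jaw" was refused, so I'll resend it.

>>> step_arm([
  {"tx":-35,"ty":0,"tz":150,"spin":0,"jaw":-1},
  {"tx":-35,"ty":0,"tz":150,"spin":0,"jaw":-1},
  {"tx":-35,"ty":0,"tz":150,"spin":0,"jaw":-1},
  {"tx":-35,"ty":0,"tz":150,"spin":0,"jaw":-1},
  {"tx":-35,"ty":0,"tz":150,"spin":0,"jaw":-1},
])

```text
time_s: 2.12
position: [0.5058, -0.2734, 0.1836]
eef_rot: [[1.0, -0.002, 0.003], [-0.002, -1.0, -0.002], [0.003, 0.002, -1.0]]
contact_force: [-0.4, -0.1, 0.7]
finger_gap: 1.003
```

```bash
python3 - <<'E'
from h import *
import pickle
s=ctrl.state();im=cams.get_image('wrist');pickle.dump((s,im),open('w2.pkl','wb'));print(s['time_s'],s['position'])
c=cam('wrist',s);print(c[2])
x0,y0=110,20;print([proj(p,c) for p in [(.62,-.1,.02),(.4,-.5,.02)]])
save('w3c',cv2.resize(im[20:320,110:510],None,fx=2,fy=2,interpolation=cv2.INTER_CUBIC))
E
```

```text
2.125 [ 0.50580948 -0.27342876  0.18364448]
[ 0.57128111 -0.27328056  0.32637037]
[array([137.19857382,  73.56805865]), array([514.34552769, 278.95753114])]
```

View pics/w3c.png

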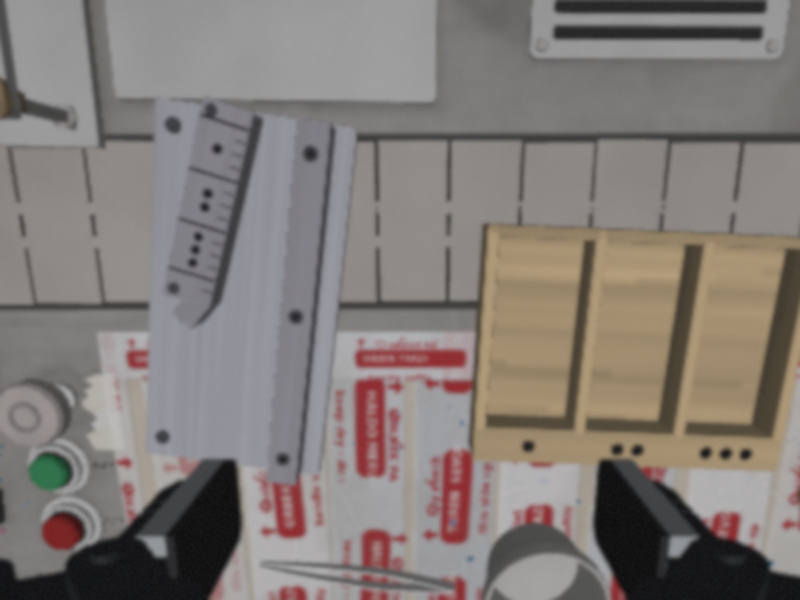

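```bash
cat > meas.py <<'E'
from h import *
import pickle
s,im=pickle.load(open('w2.pkl','rb'));c=cam('wrist',s)
def P(cx,cy,z): return onz((110+cx/2-.25,20+cy/2-.25),z,c)[:2]
def fit(img,model):
    a=np.array(img);b=np.array(model);ca,cb=a.mean(0),b.mean(0);H=(b-cb).T@(a-ca);U,S,V=np.linalg.svd(H);R=(U@V).T
    if np.linalg.det(R)<0:V[1]*=-1;R=(U@V).T
    t=ca-R@cb;print('res mm',np.round((a-(b@R.T+t))*1000,1).tolist());return t,np.degrees(np.arctan2(R[1,0],R[0,0]))
if __name__=='__main__':
    g=[P(155,97,.013),P(355,127,.013),P(148,453,.013)]
    print('gauge',fit(g,[(.095,.054),(.095,-.046),(-.095,.054)]))
    f=[P(297,120,.033),P(268,480,.033)];d=f[0]-f[1];print('fence top edge',f,np.degrees(np.arctan2(d[1],d[0])),np.linalg.norm(d))
    b=[P(310,153,.033),P(295,317,.033),P(282,459,.033)];print('bolts',b,np.degrees(np.arctan2(*(b[0]-b[2])[::-1])))
    r=[P(487,224,.028),P(472,460,.028),P(528,446,.028),P(627,450,.028),P(726,454,.028)]
    print('rack',fit(r,[(.056,.084),(-.07,.084),(-.06,.054),(-.06,0),(-.06,-.054)]))
E
python3 meas.py
```

```text
res mm [[-0.2, -0.6], [-0.5, 1.1], [0.8, -0.5]]
gauge (array([ 0.52465698, -0.18580682]), np.float64(-7.76197294902286))
fence top edge [array([ 0.61249383, -0.21834947]), array([ 0.43115507, -0.1928043 ])] -8.01848924933395 0.18312920068264668
bolts [array([ 0.59810354, -0.22366123]), array([ 0.52040738, -0.21234961]), array([ 0.44341101, -0.20113334])] -8.285742315883459
res mm [[-0.1, 0.5], [0.6, -0.2], [0.0, -0.0], [-0.2, -0.0], [-0.4, -0.3]]
rack (array([ 0.50617839, -0.39028569]), np.float64(-2.4057923999638033))
```

```bash
python3 - <<'E'
from h import *
A,B=cam('top'),cam('scene')
def tri(a,b):
    p,d=ray(a,A);q,e=ray(b,B);d/=np.linalg.norm(d);e/=np.linalg.norm(e)
    s=np.linalg.lstsq(np.c_[d,-e],q-p,rcond=None)[0];x,y=p+d*s[0],q+e*s[1];return (x+y)/2,np.linalg.norm(x-y)
for a in [(147,176),(240,153),(267,187),(155,210)]:
    for b in [(226,153),(276,211),(188,300),(135,252)]:
        X,r=tri(a,b)
        if r<.03: print('monitor',a,b,X.round(3),round(r,3))
for a,b in [((279,297),(395,290)),((299,297),(405,272)),((303,200),(335,232)),((281,206),(294,228))]: print('slide',tri(a,b))
print(ctrl.state()['qpos'].round(1))
E
```

```text
monitor (147, 176) (135, 252) [0.593 0.394 0.214] 0.007
monitor (240, 153) (226, 153) [0.642 0.137 0.256] 0.014
monitor (267, 187) (276, 211) [0.566 0.087 0.089] 0.02
monitor (155, 210) (188, 300) [0.499 0.39  0.148] 0.013
slide (array([0.23798544, 0.0620046 , 0.00950987]), np.float64(0.0003421531158605314))
slide (array([0.2400887 , 0.00118963, 0.0070984 ]), np.float64(0.005305533670857072))
slide (array([ 0.50523594, -0.02813594, -0.04161674]), np.float64(0.08281362813751843))
slide (array([0.52132138, 0.05829224, 0.03122183]), np.float64(0.003891762815679529))
[-32.1  11.9  75.9  -0.   91.9  58. ]
```

>>> step_arm([
  {"tx":-60,"ty":-80,"tz":-40,"spin":0,"jaw":-1},
  {"tx":-85,"ty":-410,"tz":-40,"spin":0,"jaw":-1},
  {"tx":-85,"ty":-410,"tz":-40,"spin":0,"jaw":-1},
  {"tx":-85,"ty":-410,"tz":-40,"spin":0,"jaw":-1},
  {"tx":-85,"ty":-410,"tz":-40,"spin":0,"jaw":-1},
  {"tx":-85,"ty":-410,"tz":-40,"spin":0,"jaw":-1},
  {"tx":-85,"ty":-410,"tz":-40,"spin":0,"jaw":-1},
  {"tx":-85,"ty":-410,"tz":-40,"spin":0,"jaw":-1},
  {"tx":-85,"ty":-410,"tz":-40,"spin":0,"jaw":-1},
  {"tx":-85,"ty":-410,"tz":-40,"spin":0,"jaw":-1},
])

```text
time_s: 3.42
position: [0.4212, 0.1365, 0.2218]
eef_rot: [[1.0, -0.003, 0.001], [-0.003, -1.0, -0.0], [0.001, 0.0, -1.0]]
contact_force: [-0.2, 0.6, 0.4]
finger_gap: 1.001
```

```bash
python3 - <<'E'
from h import *
s=ctrl.state();im=cams.get_image('wrist');c=cam('wrist',s);print(s['time_s'],s['position'],s['qpos'].round(1))
u,v=proj((.412,.142,.058),c).astype(int);print(u,v)
h=cv2.cvtColor(im,cv2.COLOR_RGB2HSV);m=cv2.inRange(h,(145,60,60),(179,255,255))
for k in cv2.findContours(m,0,2)[0]:
    if cv2.contourArea(k)>300: r=cv2.minAreaRect(k);print(r,[np.round(onz(p,.058,c)[:2],3).tolist() for p in cv2.boxPoints(r)])
y0,x0=max(v-75,0),max(u-100,0);print(x0,y0)
save('w4c',cv2.resize(im[y0:y0+150,x0:x0+200],None,fx=4,fy=4,interpolation=cv2.INTER_CUBIC))
E
```

```text
3.425 [0.42118097 0.13647979 0.22184132] [ 13.2 -10.4  94.2  -0.   96.2 103.4]
313 197
((578.8764038085938, 193.30589294433594), (20.283000946044922, 40.132137298583984), 12.528807640075684) [[0.397, -0.13], [0.439, -0.13], [0.435, -0.152], [0.392, -0.153]]
((312.28204345703125, 193.98773193359375), (70.4551773071289, 19.67706298828125), 87.51044464111328) [[0.453, 0.154], [0.454, 0.134], [0.377, 0.131], [0.376, 0.152]]
((209.41859436035156, 173.03018188476562), (71.19944763183594, 27.09052085876465), 69.67686462402344) [[0.468, 0.273], [0.478, 0.246], [0.408, 0.226], [0.397, 0.255]]
((634.4407958984375, 158.64199829101562), (12.538461685180664, 50.84615707397461), 22.61986541748047) [[0.431, -0.18], [0.479, -0.187], [0.474, -0.2], [0.425, -0.193]]
((97.1385498046875, 140.30487060546875), (169.0322265625, 118.85641479492188), 18.78862190246582) [[0.443, 0.47], [0.55, 0.404], [0.501, 0.257], [0.383, 0.312]]
213 122
```

View pics/w4c.png

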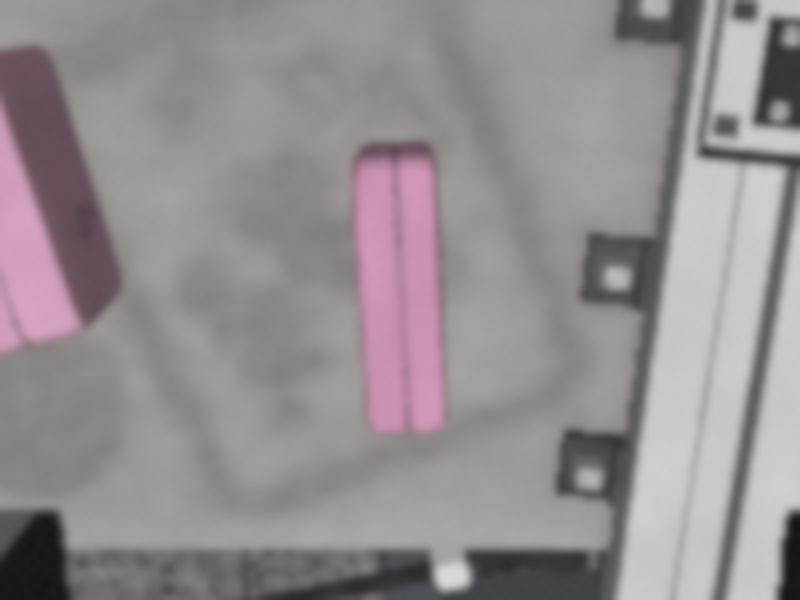

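>>> step_arm([
  {"tx":-8,"ty":-6,"tz":0,"spin":-0.04,"jaw":-0.2},
  {"tx":-8,"ty":-6,"tz":60,"spin":-0.04,"jaw":-0.2},
  {"tx":-8,"ty":-6,"tz":110,"spin":-0.04,"jaw":-0.2},
  {"tx":-8,"ty":-6,"tz":150,"spin":-0.04,"jaw":-0.2},
  {"tx":-8,"ty":-6,"tz":180,"spin":-0.04,"jaw":-0.2},
  {"tx":-8,"ty":-6,"tz":195,"spin":-0.04,"jaw":-0.2},
  {"tx":-8,"ty":-6,"tz":195,"spin":-0.04,"jaw":-0.2},
  {"tx":-8,"ty":-6,"tz":195,"spin":-0.04,"jaw":-0.2},
])

```text
time_s: 4.47
position: [0.4136, 0.1437, 0.0277]
eef_rot: [[0.999, 0.039, 0.002], [0.039, -0.999, 0.001], [0.002, -0.0, -1.0]]
contact_force: [-0.1, 0.2, -0.9]
finger_gap: 0.598
```

>>> step_arm([
  {"tx":0,"ty":0,"tz":0,"spin":0,"jaw":1},
  {"tx":0,"ty":0,"tz":0,"spin":0,"jaw":1},
  {"tx":0,"ty":0,"tz":0,"spin":0,"jaw":1},
  {"tx":0,"ty":0,"tz":0,"spin":0,"jaw":1},
  {"tx":0,"ty":0,"tz":0,"spin":0,"jaw":1},
  {"tx":0,"ty":0,"tz":0,"spin":0,"jaw":1},
  {"tx":0,"ty":0,"tz":0,"spin":0,"jaw":1},
], squeeze=30)

```text
time_s: 5.35
position: [0.4133, 0.1436, 0.0272]
eef_rot: [[0.999, 0.039, 0.002], [0.039, -0.999, 0.0], [0.002, -0.0, -1.0]]
contact_force: [-1.5, -0.6, 5.0]
finger_gap: 0.264
```

>>> step_arm([
  {"tx":0,"ty":0,"tz":-10,"spin":0,"jaw":1},
  {"tx":0,"ty":0,"tz":-30,"spin":0,"jaw":1},
  {"tx":0,"ty":0,"tz":-70,"spin":0,"jaw":1},
  {"tx":0,"ty":0,"tz":-110,"spin":0,"jaw":1},
  {"tx":0,"ty":0,"tz":-110,"spin":0,"jaw":1},
  {"tx":0,"ty":0,"tz":-110,"spin":0,"jaw":1},
])

```text
time_s: 6.1
position: [0.4121, 0.1433, 0.1355]
eef_rot: [[0.999, 0.039, -0.001], [0.039, -0.999, -0.0], [-0.001, 0.0, -1.0]]
contact_force: [-0.3, 0.3, -1.6]
finger_gap: 0.263
```

```bash
python3 - <<'E'
from h import *
s=ctrl.state();im=cams.get_image('wrist');print(s['position'],s['eef_rot'].round(4).tolist(),s['finger_gap'],s['contact_force'])
save('w5',im[120:400,170:470])
c=cam('wrist',s)
h=cv2.cvtColor(im,cv2.COLOR_RGB2HSV);m=cv2.inRange(h,(145,60,60),(179,255,255))
z=s['position'][2]-.027+.058
for k in cv2.findContours(m,0,2)[0]:
    if cv2.contourArea(k)>300: r=cv2.minAreaRect(k);print(r,[np.round(onz(p,z,c)[:2],4).tolist() for p in cv2.boxPoints(r)])
E
```

```text
[0.41212966 0.14331518 0.13548558] [[0.9992, 0.0388, -0.0013], [0.0388, -0.9992, -0.0004], [-0.0013, 0.0004, -1.0]] 0.26283233952446033 [-0.28692921  0.2691111  -1.56241897]
((317.5, 260.0), (158.0, 53.0), 90.0) [[0.4568, 0.1555], [0.4576, 0.1352], [0.3861, 0.1308], [0.3852, 0.1545]]
((85.72801208496094, 185.00401306152344), (100.44417572021484, 35.06155014038086), 79.69515228271484) [[0.4693, 0.2412], [0.4721, 0.2281], [0.4336, 0.2271], [0.4303, 0.2414]]
((176.7635498046875, 172.42800903320312), (101.47697448730469, 38.235591888427734), 70.90650939941406) [[0.4734, 0.2104], [0.4783, 0.1968], [0.4423, 0.1868], [0.4365, 0.2015]]
((69.3299331665039, 81.76177978515625), (142.5519561767578, 106.57489776611328), 2.0454084873199463) [[0.4707, 0.264], [0.5059, 0.2541], [0.5062, 0.2064], [0.4709, 0.2119]]
```

View pics/w5.png

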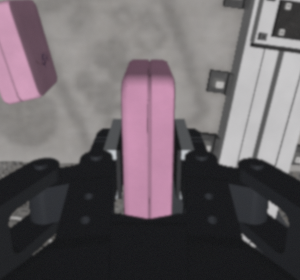

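The mould is held and central, with an opening of about 22.4 mm, which suggests thin. Next I'll carry it over the mouth.

>>> step_arm([
  {"tx":0,"ty":50,"tz":-20,"spin":0,"jaw":1},
  {"tx":42,"ty":328,"tz":-20,"spin":0.178,"jaw":1},
  {"tx":42,"ty":328,"tz":-20,"spin":0.178,"jaw":1},
  {"tx":42,"ty":328,"tz":-20,"spin":0.178,"jaw":1},
  {"tx":42,"ty":328,"tz":-20,"spin":0.178,"jaw":1},
  {"tx":42,"ty":328,"tz":-20,"spin":0.178,"jaw":1},
  {"tx":42,"ty":328,"tz":-20,"spin":0.178,"jaw":1},
  {"tx":42,"ty":328,"tz":-20,"spin":0.178,"jaw":1},
  {"tx":42,"ty":328,"tz":-20,"spin":0.178,"jaw":1},
  {"tx":42,"ty":328,"tz":-20,"spin":0.178,"jaw":1},
  {"tx":42,"ty":328,"tz":-20,"spin":0.178,"jaw":1},
])

```text
time_s: 7.52
position: [0.4674, -0.1822, 0.1564]
eef_rot: [[0.99, -0.138, 0.0], [-0.138, -0.99, -0.0], [0.0, 0.0, -1.0]]
contact_force: [0.5, -1.2, -1.4]
finger_gap: 0.262
```

```bash
cat >> h.py <<'E'
G=np.array([.5247,-.1858]);ga=np.radians(-8.0);GR=np.array([[np.cos(ga),-np.sin(ga)],[np.sin(ga),np.cos(ga)]])
def gst():
    s=ctrl.state();p=s['position'];g=GR.T@(p[:2]-G)*1000;R=s['eef_rot']
    print('t',s['time_s'],'TCP in gauge mm',g.round(1),'z',round(p[2]*1000,1),'yaw-gauge deg',round(np.degrees(np.arctan2(R[1,0],R[0,0]))+8,2),'F gauge',(GR.T@s['contact_force'][:2]).round(1),s['contact_force'][2].round(1),'gap mm',round(s['finger_gap']*85,1))
    return s
E
python3 -c "
from h import *
gst()"
```

```text
t 7.525 TCP in gauge mm [-57.2  -4.4] z 156.4 yaw-gauge deg 0.07 F gauge [ 0.7 -1.1] -1.4 gap mm 22.3
```

>>> step_arm([
  {"tx":0,"ty":0,"tz":50,"spin":0,"jaw":1},
  {"tx":0,"ty":0,"tz":90,"spin":0,"jaw":1},
  {"tx":0,"ty":0,"tz":108,"spin":0,"jaw":1},
  {"tx":0,"ty":0,"tz":113,"spin":0,"jaw":1},
  {"tx":0,"ty":0,"tz":113,"spin":0,"jaw":1},
  {"tx":0,"ty":0,"tz":113,"spin":0,"jaw":1},
])

```text
time_s: 8.28
position: [0.4683, -0.1832, 0.0449]
eef_rot: [[0.99, -0.139, 0.003], [-0.139, -0.99, -0.001], [0.003, 0.001, -1.0]]
contact_force: [-0.1, -0.3, -1.1]
finger_gap: 0.263
```

>>> step_arm([
  {"tx":0,"ty":0,"tz":1,"spin":0,"jaw":1},
  {"tx":0,"ty":0,"tz":2,"spin":0,"jaw":1},
  {"tx":0,"ty":0,"tz":2,"spin":0,"jaw":1},
])

```text
time_s: 8.65
position: [0.4673, -0.1827, 0.0413]
eef_rot: [[0.99, -0.139, 0.0], [-0.139, -0.99, -0.0], [0.0, 0.0, -1.0]]
contact_force: [0.1, -0.6, -2.1]
finger_gap: 0.268
```

```bash
python3 -c "
from h import *
gst()"
```

```text
t 8.65 TCP in gauge mm [-57.2  -4.9] z 41.3 yaw-gauge deg 0.03 F gauge [ 0.2 -0.6] -2.1 gap mm 22.8
```

>>> step_arm([
  {"tx":0,"ty":0,"tz":0.6,"spin":0,"jaw":1},
  {"tx":0,"ty":0,"tz":1.2,"spin":0,"jaw":1},
  {"tx":0,"ty":0,"tz":1.2,"spin":0,"jaw":1},
])

```text
time_s: 9.02
position: [0.4674, -0.1827, 0.0403]
eef_rot: [[0.99, -0.139, 0.0], [-0.139, -0.99, -0.0], [0.0, 0.0, -1.0]]
contact_force: [-1.5, -0.3, 0.9]
finger_gap: 0.263
```

>>> step_arm([
  {"tx":0,"ty":1,"tz":0,"spin":0,"jaw":1},
  {"tx":0,"ty":2,"tz":0,"spin":0,"jaw":1},
  {"tx":0,"ty":3,"tz":0,"spin":0,"jaw":1},
  {"tx":0,"ty":3,"tz":0,"spin":0,"jaw":1},
])

```text
time_s: 9.52
position: [0.4673, -0.1849, 0.0402]
eef_rot: [[0.99, -0.139, 0.001], [-0.139, -0.99, 0.002], [0.0, -0.002, -1.0]]
contact_force: [1.2, 5.6, 2.1]
finger_gap: 0.266
```

```bash
python3 -c "
from h import *
gst()"
```

```text
t 9.525 TCP in gauge mm [-57.   -7.1] z 40.2 yaw-gauge deg 0.01 F gauge [0.4 5.7] 2.1 gap mm 22.6
```

>>> step_arm([
  {"tx":5,"ty":-0.3,"tz":0,"spin":0,"jaw":1},
  {"tx":12,"ty":-0.3,"tz":0,"spin":0,"jaw":1},
  {"tx":20,"ty":-0.3,"tz":0,"spin":0,"jaw":1},
  {"tx":28,"ty":-0.3,"tz":0,"spin":0,"jaw":1},
  {"tx":35,"ty":-0.3,"tz":0,"spin":0,"jaw":1},
  {"tx":40,"ty":-0.3,"tz":0,"spin":0,"jaw":1},
  {"tx":40,"ty":-0.3,"tz":0,"spin":0,"jaw":1},
])

```text
time_s: 10.4
position: [0.5068, -0.1905, 0.0403]
eef_rot: [[0.99, -0.139, 0.0], [-0.139, -0.99, 0.001], [-0.0, -0.001, -1.0]]
contact_force: [-1.9, 4.4, 3.0]
finger_gap: 0.265
```

```bash
python3 -c "
from h import *
gst()"
```

```text
t 10.4 TCP in gauge mm [-17.1  -7.2] z 40.3 yaw-gauge deg 0.03 F gauge [-2.5  4.1] 3.0 gap mm 22.5
```

Sliding nicely with 4 N against the fence. I'll continue towards the taper.

>>> step_arm([
  {"tx":5,"ty":0,"tz":0,"spin":0,"jaw":1},
  {"tx":12,"ty":0,"tz":0,"spin":0,"jaw":1},
  {"tx":20,"ty":0,"tz":0,"spin":0,"jaw":1},
  {"tx":28,"ty":0,"tz":0,"spin":0,"jaw":1},
  {"tx":34,"ty":0,"tz":0,"spin":0,"jaw":1},
  {"tx":38,"ty":0,"tz":0,"spin":0,"jaw":1},
  {"tx":40,"ty":0,"tz":0,"spin":0,"jaw":1},
  {"tx":40,"ty":0,"tz":0,"spin":0,"jaw":1},
])

```text
time_s: 11.4
position: [0.546, -0.1962, 0.0403]
eef_rot: [[0.99, -0.139, -0.0], [-0.139, -0.99, 0.0], [-0.001, -0.0, -1.0]]
contact_force: [-2.5, 3.6, 5.7]
finger_gap: 0.262
```

>>> step_arm([
  {"tx":1,"ty":0,"tz":0,"spin":0,"jaw":1},
  {"tx":2,"ty":0,"tz":0,"spin":0,"jaw":1},
  {"tx":3,"ty":0,"tz":0,"spin":0,"jaw":1},
  {"tx":3,"ty":0,"tz":0,"spin":0,"jaw":1},
])

```text
time_s: 11.9
position: [0.5488, -0.1966, 0.0403]
eef_rot: [[0.99, -0.139, -0.001], [-0.139, -0.99, 0.0], [-0.001, -0.0, -1.0]]
contact_force: [-3.7, 4.1, 4.9]
finger_gap: 0.267
```

```bash
python3 -c "
from h import *
gst()"
```

```text
t 11.9 TCP in gauge mm [25.4 -7.4] z 40.3 yaw-gauge deg 0.02 F gauge [-4.2  3.6] 4.9 gap mm 22.7
```

>>> step_arm([
  {"tx":1,"ty":0,"tz":0,"spin":0,"jaw":1},
  {"tx":2,"ty":0,"tz":0,"spin":0,"jaw":1},
  {"tx":3,"ty":0,"tz":0,"spin":0,"jaw":1},
  {"tx":3,"ty":0,"tz":0,"spin":0,"jaw":1},
])

```text
time_s: 12.4
position: [0.5518, -0.1971, 0.0403]
eef_rot: [[0.99, -0.139, -0.001], [-0.139, -0.99, 0.0], [-0.001, -0.0, -1.0]]
contact_force: [-4.5, 3.8, 4.5]
finger_gap: 0.268
```

>>> step_arm([
  {"tx":1,"ty":0,"tz":0,"spin":0,"jaw":1},
  {"tx":2,"ty":0,"tz":0,"spin":0,"jaw":1},
  {"tx":2,"ty":0,"tz":0,"spin":0,"jaw":1},
])

```text
time_s: 12.78
position: [0.5538, -0.1974, 0.0403]
eef_rot: [[0.99, -0.139, -0.001], [-0.139, -0.99, 0.0], [-0.001, -0.0, -1.0]]
contact_force: [-3.3, 4.0, 5.2]
finger_gap: 0.265
```

```bash
python3 -c "
from h import *
gst()"
```

```text
t 12.775 TCP in gauge mm [30.4 -7.4] z 40.3 yaw-gauge deg 0.02 F gauge [-3.8  3.5] 5.2 gap mm 22.5
```

>>> step_arm([
  {"tx":1,"ty":0,"tz":0,"spin":0,"jaw":1},
  {"tx":2,"ty":0,"tz":0,"spin":0,"jaw":1},
  {"tx":2,"ty":0,"tz":0,"spin":0,"jaw":1},
])

```text
time_s: 13.15
position: [0.5557, -0.1977, 0.0403]
eef_rot: [[0.99, -0.139, -0.001], [-0.139, -0.99, 0.0], [-0.001, -0.0, -1.0]]
contact_force: [-3.4, 3.4, 5.2]
finger_gap: 0.264
```

```bash
python3 -c "
from h import *
gst()"
```

```text
t 13.15 TCP in gauge mm [32.4 -7.4] z 40.3 yaw-gauge deg 0.02 F gauge [-3.9  2.9] 5.2 gap mm 22.4
```

>>> step_arm([
  {"tx":0.5,"ty":0,"tz":0,"spin":0,"jaw":1},
  {"tx":1,"ty":0,"tz":0,"spin":0,"jaw":1},
  {"tx":1,"ty":0,"tz":0,"spin":0,"jaw":1},
])

```text
time_s: 13.52
position: [0.5563, -0.1978, 0.0403]
eef_rot: [[0.99, -0.139, -0.002], [-0.139, -0.99, 0.001], [-0.002, -0.0, -1.0]]
contact_force: [-5.9, 4.7, 7.1]
finger_gap: 0.269
```

>>> step_arm([
  {"tx":0.5,"ty":0,"tz":0,"spin":0,"jaw":1},
  {"tx":1,"ty":0,"tz":0,"spin":0,"jaw":1},
  {"tx":1,"ty":0,"tz":0,"spin":0,"jaw":1},
])

```text
time_s: 13.9
position: [0.557, -0.1979, 0.0403]
eef_rot: [[0.99, -0.139, -0.003], [-0.139, -0.99, 0.001], [-0.003, -0.0, -1.0]]
contact_force: [-8.7, 3.5, 7.4]
finger_gap: 0.264
```

```bash
python3 -c "
from h import *
gst()"
```

```text
t 13.9 TCP in gauge mm [33.7 -7.5] z 40.3 yaw-gauge deg -0.0 F gauge [-9.1  2.2] 7.4 gap mm 22.5
```

>>> step_arm([
  {"tx":0.5,"ty":0,"tz":0,"spin":0,"jaw":1},
  {"tx":1,"ty":0,"tz":0,"spin":0,"jaw":1},
  {"tx":1,"ty":0,"tz":0,"spin":0,"jaw":1},
])

```text
time_s: 14.28
position: [0.5576, -0.1981, 0.0404]
eef_rot: [[0.99, -0.139, -0.004], [-0.139, -0.99, 0.001], [-0.004, -0.0, -1.0]]
contact_force: [-10.8, 5.0, 8.7]
finger_gap: 0.264
```

```bash
python3 -c "
from h import *
gst()"
```

```text
t 14.275 TCP in gauge mm [34.3 -7.6] z 40.4 yaw-gauge deg -0.01 F gauge [-11.3   3.4] 8.7 gap mm 22.4
```

>>> step_arm([
  {"tx":0.5,"ty":0,"tz":0,"spin":0,"jaw":1},
  {"tx":0.5,"ty":0,"tz":0,"spin":0,"jaw":1},
  {"tx":0.5,"ty":0,"tz":0,"spin":0,"jaw":1},
  {"tx":0.5,"ty":0,"tz":0,"spin":0,"jaw":1},
])

```text
time_s: 14.78
position: [0.5579, -0.1981, 0.0404]
eef_rot: [[0.99, -0.139, -0.004], [-0.139, -0.99, 0.001], [-0.004, -0.0, -1.0]]
contact_force: [-10.8, 5.0, 11.0]
finger_gap: 0.264
```

>>> step_arm([
  {"tx":0,"ty":0,"tz":0,"spin":0,"jaw":-0.1},
  {"tx":0,"ty":0,"tz":0,"spin":0,"jaw":-0.1},
  {"tx":0,"ty":0,"tz":0,"spin":0,"jaw":-0.1},
  {"tx":0,"ty":0,"tz":0,"spin":0,"jaw":-0.1},
  {"tx":0,"ty":0,"tz":-40,"spin":0,"jaw":-0.1},
  {"tx":-20,"ty":0,"tz":-90,"spin":0,"jaw":-0.1},
  {"tx":-60,"ty":10,"tz":-130,"spin":0,"jaw":-0.1},
  {"tx":-60,"ty":10,"tz":-130,"spin":0,"jaw":-0.1},
  {"tx":-60,"ty":10,"tz":-130,"spin":0,"jaw":-0.1},
  {"tx":-60,"ty":10,"tz":-130,"spin":0,"jaw":-0.1},
])

```text
time_s: 16.02
position: [0.4986, -0.1995, 0.1683]
eef_rot: [[0.99, -0.138, -0.003], [-0.138, -0.99, 0.001], [-0.003, -0.001, -1.0]]
contact_force: [-0.4, -0.0, 0.1]
finger_gap: 0.547
```

```bash
python3 - <<'E'
from h import *
s=gst();im=cams.get_image('wrist');c=cam('wrist',s)
P=lambda x,y,z:proj([*(G+GR@np.array([x,y])),z],c)
for x in (12,36,60,84): print(x,P(x/1000,.015-x/6000+.004,.033).round(1))
u,v=P(.04,0,.05).astype(int);y0,x0=max(v-75,0),u-100;print(x0,y0)
save('w6c',cv2.resize(im[y0:y0+150,x0:x0+200],None,fx=4,fy=4,interpolation=cv2.INTER_CUBIC))
E
```

```text
t 16.025 TCP in gauge mm [-23.9 -17.2] z 168.3 yaw-gauge deg 0.04 F gauge [-0.4 -0.1] 0.1 gap mm 46.5
12 [281.8 157.6]
36 [285.4 131.2]
60 [289.1 103.5]
84 [293.   74.4]
198 51
```

View pics/w6c.png

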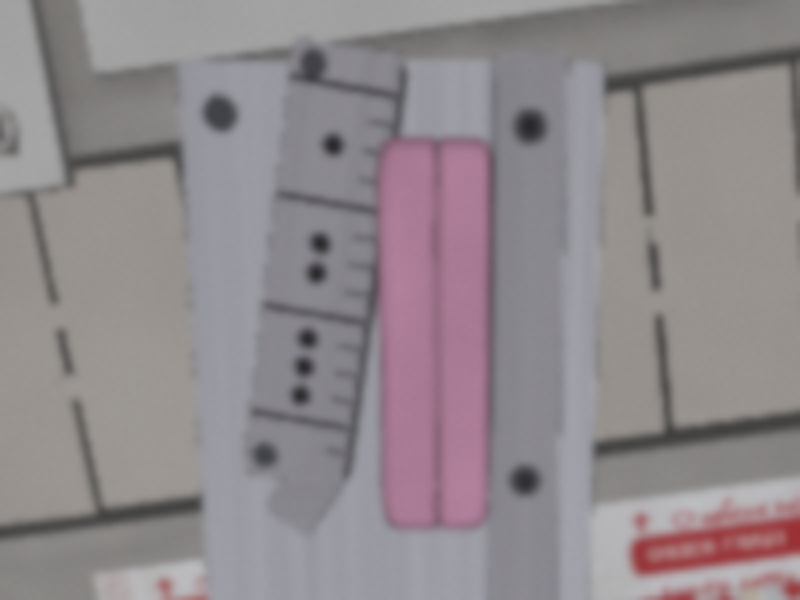

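```bash
python3 - <<'E'
from h import *
s=ctrl.state();c=cam('wrist',s)
for cx,cy,z in[(437,137,.071),(437,527,.071),(383,300,.071),(491,300,.071),(491,150,.071),(489,510,.071),(525,480,.033),(530,127,.033),(375,210,.033),(397,97,.033)]:
    print(cx,cy,z,(GR.T@(onz((198+cx/4,51+cy/4),z,c)[:2]-G)*1000).round(1))
E
```

```text
437 137 0.071 [70.8 -8.7]
437 527 0.071 [-4.4 -8. ]
383 300 0.071 [40.9  2.2]
491 300 0.071 [ 40.9 -19. ]
491 150 0.071 [ 68.5 -19. ]
489 510 0.071 [ -0.8 -18.8]
525 480 0.033 [ -0.5 -27.5]
530 127 0.033 [ 77.3 -27.8]
375 210 0.033 [60.1  6.6]
397 97 0.033 [83.4  1.3]
```

The leading end is in the one-dimple zone (x ≈ 73 of 60–84), flush with the fence, mid x ≈ 34, so the mould is thin and goes in bay one. Next I'll regrip and draw it back.

>>> step_arm([
  {"tx":60,"ty":-10,"tz":0,"spin":0,"jaw":-0.1},
  {"tx":60,"ty":-10,"tz":50,"spin":0,"jaw":-0.1},
  {"tx":60,"ty":-10,"tz":90,"spin":0,"jaw":-0.1},
  {"tx":60,"ty":-10,"tz":115,"spin":0,"jaw":-0.1},
  {"tx":60,"ty":-10,"tz":128,"spin":0,"jaw":-0.1},
  {"tx":60,"ty":-10,"tz":129,"spin":0,"jaw":-0.1},
  {"tx":60,"ty":-10,"tz":129,"spin":0,"jaw":-0.1},
])

```text
time_s: 16.95
position: [0.5603, -0.1986, 0.0423]
eef_rot: [[0.99, -0.139, 0.002], [-0.139, -0.99, -0.001], [0.002, 0.001, -1.0]]
contact_force: [-0.1, 0.2, 0.3]
finger_gap: 0.549
```

>>> step_arm([
  {"tx":0,"ty":0,"tz":0,"spin":0,"jaw":1},
  {"tx":0,"ty":0,"tz":0,"spin":0,"jaw":1},
  {"tx":0,"ty":0,"tz":0,"spin":0,"jaw":1},
  {"tx":0,"ty":0,"tz":0,"spin":0,"jaw":1},
  {"tx":0,"ty":0,"tz":0,"spin":0,"jaw":1},
], squeeze=30)

```text
time_s: 17.58
position: [0.5602, -0.1986, 0.0424]
eef_rot: [[0.99, -0.139, 0.002], [-0.139, -0.99, -0.001], [0.002, 0.001, -1.0]]
contact_force: [-1.3, 0.9, 5.2]
finger_gap: 0.265
```

```bash
python3 -c "
from h import *
gst()"
```

```text
t 17.575 TCP in gauge mm [36.9 -7.7] z 42.4 yaw-gauge deg 0.01 F gauge [-1.5  0.7] 5.2 gap mm 22.5
```

>>> step_arm([
  {"tx":-4,"ty":-0.3,"tz":0,"spin":0,"jaw":1},
  {"tx":-10,"ty":-0.5,"tz":0,"spin":0,"jaw":1},
  {"tx":-20,"ty":-2,"tz":0,"spin":0,"jaw":1},
  {"tx":-30,"ty":-3,"tz":-3,"spin":0,"jaw":1},
  {"tx":-30,"ty":-3,"tz":-20,"spin":0,"jaw":1},
  {"tx":-30,"ty":-3,"tz":-60,"spin":0,"jaw":1},
  {"tx":-30,"ty":-3,"tz":-90,"spin":0,"jaw":1},
  {"tx":-30,"ty":-3,"tz":-90,"spin":0,"jaw":1},
  {"tx":-30,"ty":-3,"tz":-90,"spin":0,"jaw":1},
])

```text
time_s: 18.7
position: [0.5297, -0.191, 0.13]
eef_rot: [[0.99, -0.139, -0.002], [-0.139, -0.99, 0.001], [-0.002, -0.0, -1.0]]
contact_force: [0.1, 0.4, -1.3]
finger_gap: 0.265
```

```bash
python3 - <<'E'
from h import *
s=gst();R=s['eef_rot'];p=s['position']
im=cams.get_image('wrist');c=cam('wrist',s);z=p[2]-.0294+.058
m=cv2.inRange(cv2.cvtColor(im,cv2.COLOR_RGB2HSV),(145,60,60),(179,255,255))
for k in cv2.findContours(m,0,2)[0]:
    if cv2.contourArea(k)>2000: r=cv2.minAreaRect(k);print(r,[np.round(R.T@(onz(q,z,c)-p)*1000,1).tolist() for q in cv2.boxPoints(r)])
print('shift to bay one:',(R.T@(np.array([.5085,-.3363,p[2]])-p)*1000).round(1),'yaw',np.degrees(np.arctan2(R[1,0],R[0,0])))
E
```

```text
t 18.7 TCP in gauge mm [ 5.7 -4.4] z 130.0 yaw-gauge deg 0.02 F gauge [0.  0.4] -1.3 gap mm 22.5
((319.5110778808594, 261.2880554199219), (153.73251342773438, 56.18922805786133), 87.79740142822266) [[42.8, -11.7, -28.7], [43.7, 10.3, -28.7], [-27.5, 14.7, -28.6], [-28.7, -10.9, -28.5]]
shift to bay one: [-8.000e-01  1.468e+02 -1.000e-01] yaw -7.981321870837739
```

>>> step_arm([
  {"tx":1,"ty":50,"tz":0,"spin":-0.098,"jaw":1},
  {"tx":1,"ty":110,"tz":0,"spin":-0.098,"jaw":1},
  {"tx":1,"ty":147,"tz":0,"spin":-0.098,"jaw":1},
  {"tx":1,"ty":147,"tz":0,"spin":-0.098,"jaw":1},
  {"tx":1,"ty":147,"tz":0,"spin":-0.098,"jaw":1},
  {"tx":1,"ty":147,"tz":30,"spin":-0.098,"jaw":1},
  {"tx":1,"ty":147,"tz":60,"spin":-0.098,"jaw":1},
  {"tx":1,"ty":147,"tz":82,"spin":-0.098,"jaw":1},
  {"tx":1,"ty":147,"tz":90,"spin":-0.098,"jaw":1},
  {"tx":1,"ty":147,"tz":91,"spin":-0.098,"jaw":1},
  {"tx":1,"ty":147,"tz":91,"spin":-0.098,"jaw":1},
])

```text
time_s: 20.12
position: [0.5115, -0.337, 0.0413]
eef_rot: [[0.999, -0.041, 0.001], [-0.041, -0.999, -0.001], [0.002, 0.001, -1.0]]
contact_force: [-0.2, -0.3, -1.1]
finger_gap: 0.262
```

>>> step_arm([
  {"tx":0,"ty":0,"tz":1,"spin":0,"jaw":1},
  {"tx":0,"ty":0,"tz":2,"spin":0,"jaw":1},
  {"tx":0,"ty":0,"tz":2.5,"spin":0,"jaw":1},
  {"tx":0,"ty":0,"tz":2.5,"spin":0,"jaw":1},
])

```text
time_s: 20.62
position: [0.5109, -0.3369, 0.0376]
eef_rot: [[0.999, -0.041, -0.0], [-0.041, -0.999, -0.0], [-0.0, 0.0, -1.0]]
contact_force: [-0.4, -0.4, -0.7]
finger_gap: 0.266
```

>>> step_arm([
  {"tx":0,"ty":0,"tz":1,"spin":0,"jaw":1},
  {"tx":0,"ty":0,"tz":1.7,"spin":0,"jaw":1},
  {"tx":0,"ty":0,"tz":1.7,"spin":0,"jaw":1},
])

```text
time_s: 21.0
position: [0.5108, -0.3369, 0.0358]
eef_rot: [[0.999, -0.041, -0.0], [-0.041, -0.999, 0.0], [-0.0, -0.0, -1.0]]
contact_force: [0.4, -0.3, -1.4]
finger_gap: 0.262
```

>>> step_arm([
  {"tx":0,"ty":0,"tz":0.7,"spin":0,"jaw":1},
  {"tx":0,"ty":0,"tz":0.7,"spin":0,"jaw":1},
])

```text
time_s: 21.25
position: [0.511, -0.337, 0.0355]
eef_rot: [[0.999, -0.041, 0.0], [-0.041, -0.999, -0.0], [0.0, 0.0, -1.0]]
contact_force: [-0.7, 0.0, 0.8]
finger_gap: 0.267
```

Floor contact. I'll release, retreat and look.

>>> step_arm([
  {"tx":0,"ty":0,"tz":0,"spin":0,"jaw":-0.1},
  {"tx":0,"ty":0,"tz":0,"spin":0,"jaw":-0.1},
  {"tx":0,"ty":0,"tz":0,"spin":0,"jaw":-0.1},
  {"tx":0,"ty":0,"tz":0,"spin":0,"jaw":-0.1},
  {"tx":0,"ty":0,"tz":-30,"spin":0,"jaw":-0.1},
  {"tx":0,"ty":0,"tz":-80,"spin":0,"jaw":-0.1},
  {"tx":-30,"ty":0,"tz":-130,"spin":0,"jaw":-0.1},
  {"tx":-40,"ty":0,"tz":-140,"spin":0,"jaw":-0.1},
  {"tx":-40,"ty":0,"tz":-140,"spin":0,"jaw":-0.1},
  {"tx":-40,"ty":0,"tz":-140,"spin":0,"jaw":-0.1},
])

```text
time_s: 22.5
position: [0.4707, -0.3347, 0.1731]
eef_rot: [[0.999, -0.041, -0.002], [-0.041, -0.999, 0.002], [-0.002, -0.002, -1.0]]
contact_force: [-0.1, -0.0, 0.2]
finger_gap: 0.551
```

```bash
python3 - <<'E'
from h import *
s=gst();im=cams.get_image('wrist');c=cam('wrist',s)
m=cv2.inRange(cv2.cvtColor(im,cv2.COLOR_RGB2HSV),(145,60,60),(179,255,255))
a=np.radians(-2.4);RR=np.array([[np.cos(a),-np.sin(a)],[np.sin(a),np.cos(a)]])
for k in cv2.findContours(m,0,2)[0]:
    if cv2.contourArea(k)>300: r=cv2.minAreaRect(k);print(r,[(RR.T@(onz(q,.064,c)[:2]-[.5085,-.3363])*1000).round(1).tolist() for q in cv2.boxPoints(r)])
t=cams.get_image('top');u,v=proj((.5085,-.3363,.03),c).astype(int);y0,x0=max(v-75,0),u-100
A=cv2.resize(im[y0:y0+150,x0:x0+200],(400,300),interpolation=cv2.INTER_CUBIC);B=cv2.resize(t[165:285,175:495],(800,300),interpolation=cv2.INTER_CUBIC)
save('fin',np.vstack([np.hstack([A,A*0]),B]))
m=cv2.inRange(cv2.cvtColor(t,cv2.COLOR_RGB2HSV),(150,50,90),(179,255,255));m[:200]=0;m[:,:180]=0;m[:,290:]=0
for k in cv2.findContours(m,0,2)[0]:
    if cv2.contourArea(k)>60: print('top',cv2.minAreaRect(k))
E
```

```text
t 22.5 TCP in gauge mm [ -32.7 -155. ] z 173.1 yaw-gauge deg 5.65 F gauge [-0.1 -0.1] 0.2 gap mm 46.8
((610.8102416992188, 276.3233642578125), (21.402576446533203, 49.14885711669922), 11.9761323928833) [[-133.5, -267.5], [-83.2, -264.4], [-87.6, -284.8], [-138.3, -288.9]]
((427.53961181640625, 268.10394287109375), (21.59230613708496, 41.69205856323242), 5.710593223571777) [[-122.6, -92.2], [-79.8, -92.3], [-81.9, -112.3], [-124.9, -113.0]]
((197.3599853515625, 252.51998901367188), (35.638179779052734, 22.627418518066406), 81.8698959350586) [[-70.6, 122.9], [-67.5, 102.2], [-102.8, 101.0], [-106.2, 122.4]]
((386.5, 238.0), (26.0, 23.0), 90.0) [[-59.2, -50.9], [-59.2, -71.6], [-84.6, -73.5], [-84.6, -52.2]]
((284.5, 245.0), (50.0, 23.0), 90.0) [[-54.6, 40.8], [-54.6, 20.2], [-104.1, 21.1], [-104.2, 42.8]]
((576.3244018554688, 227.8195037841797), (21.791027069091797, 53.848976135253906), 12.094758033752441) [[-85.1, -223.0], [-35.0, -222.0], [-39.1, -241.7], [-89.7, -243.7]]
((520.1268920898438, 248.4654083251953), (92.00338745117188, 79.98767852783203), 74.74488067626953) [[-49.3, -134
[... 400 characters left out ...]
1188964844, 169.40821838378906), (13.324197769165039, 58.18233108520508), 87.87889862060547) [[-4.4, 77.5], [-2.5, 27.8], [-13.9, 27.7], [-15.8, 78.0]]
((488.0, 160.5), (13.0, 54.0), 90.0) [[4.2, -120.2], [4.3, -165.7], [-6.7, -167.6], [-6.8, -121.6]]
((607.0, 155.5), (15.0, 60.0), 90.0) [[9.3, -216.7], [9.4, -266.9], [-3.2, -270.5], [-3.3, -219.6]]
((319.0, 158.0), (88.0, 24.0), 90.0) [[36.3, 9.5], [36.4, -10.1], [-37.9, -11.0], [-37.9, 10.1]]
top ((191.02426147460938, 237.4176483154297), (8.908936500549316, 25.22810935974121), 2.385944128036499)
top ((214.8823699951172, 233.02944946289062), (25.70877456665039, 10.429031372070312), 75.96376037597656)
top ((185.5, 212.0), (20.0, 11.0), 90.0)
```

View pics/fin.png

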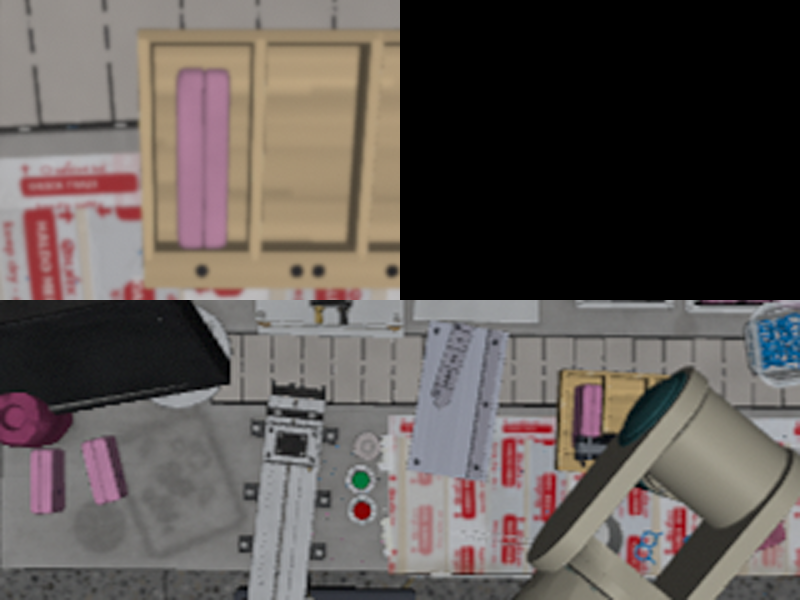

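The mould stands upright in the one-dimple bay, centred to about 1 mm (crop px 203,158). The waiting pair is unmoved and the arm is clear, so I'll hand in.

```bash
python3 -c "
from workcell import sign_off
print(sign_off())"
```

```text
the job is handed in; nothing more can be done
None
```

The lone mould left of the slide is now standing in the one-dimple (thin) bay, and I handed the job in at about 22.6 s on the robot clock.

- **Gauging:** I set it in the gauge mouth, laid it along the fence with about 4–6 N, and slid it in until it wedged with about 11 N. Its leading end stopped at gauge x ≈ 73 mm (±2 mm), inside the one-dimple zone. The gripper opening of about 22.5 mm agrees that it is the thin mould.
- **Final checks:** The mould stands upright about 1 mm from the bay centre. The two waiting moulds show no shift in the top view, and the robot touches nothing.
- **Not checked:** The last views did not show the talc pot and tweezers clearly because the arm covered them. The gripper stayed well above both.
- **Refused move:** One move call was refused because its rows had no "jaw" value, and nothing moved.

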